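Bring the tyre notch of a measuring wheel to the top and flip the reading leaf over it

TASK

Get the measuring wheel ready for its reading. Its start notch is down out of sight in the trough: turn the free-running wheel by stroking its tyre lightly with a fingertip, never pushing its sprung axle down to the stop, until the notch stands still at the very top; only then flip the forked steel leaf right over, so that its graduated face is up and the notch shows in the slot of the fork. Leave the micrometer, the white case and the setting ring where they lie.

Things in the scene. Friction and masses are not known exactly. Their poses are not given: they have to be found in the camera images.
- stand: Fixed stand: base plate 170 x 130 x 12 mm; open grey trough (outside 150 along x, 60 along y, top edge 82 above the desk) round the wheel's lower half; post (30 x 12 mm, top 158 above the desk) at stand y = +46 mm carrying the leaf. Origin: on the desk under the wheel's centre. Stand x lies in the wheel's plane, y along the axle towards the post, z up. Turned by up to 0.35 rad.
- wheel: Aluminium wheel, black rubber tyre: diameter 110 mm, 24 wide, 0.4 kg, balanced. Origin: its centre, 100 mm above the desk unpressed (tyre top at 155). Spins endlessly both ways about its y (= stand y) with slight drag: it runs on some degrees if the finger leaves it moving. Positive turns move the tyre's top to stand +x. Its z axis points from centre to notch.
- mark (a point): Start notch: slot 8 mm wide, 6 deep, straight across the tyre, the only gap in the rubber, bare aluminium at its bottom. Point: its middle at the tyre's surface, 55 mm from the wheel's centre. Starts in the lower half, 2.0 to 3.14 rad from the top to either side, hidden in the trough. It cannot be felt: to the touch the tyre is smooth.
- carrier (a joint): How far the wheel's sprung axle is pressed down, in m: 0 = up (rest), 0.014 = on its stop. It begins to sink under a push of about 2 to 4 N down on the tyre, then 0.4 N more per mm, and springs back by itself.
- leaf (a joint): Angle of the forked leaf in rad: 0 = as found, leaning out (to stand +y, away from the wheel) 0.6 rad above level, graduated face underneath; 0.97 = upright; 2.54 = flipped over, level across the wheel's top, graduated face up, 6 mm clear of the tyre. Turns easily, lightly damped: past upright it sinks over by its own weight and stays; before upright it sinks back.
- leaf_hinge (a point): Middle of the leaf's hinge line: at stand x = 0, y = +46 mm, 163 mm above the desk; the hinge line is parallel to stand x.
- leaf_tip (a point): Middle of the leaf's free end, 65 mm from the hinge line. The leaf is a steel plate 34 mm wide (along stand x), 3 thick, 60 g; its outer 33 mm is a fork of two 9 mm prongs, 16 mm slot between; solid nearer the hinge. At the start a fingertip can get under it from the outer side and push it up and over.
- micrometer: Bystander: grey outside micrometer lying flat, about 155 x 65 x 14 mm.
- case: Bystander: white plastic case 130 x 75 x 30 mm; origin under its centre.
- setting_ring: Bystander: steel setting ring, outer diameter 60 mm, 16 mm high; origin under its centre.
Mind the look-alikes: they are no part of the job. There is more than one size of the stand; the one meant has the size given above.

How it is judged:
By the outcome, as a careful person would: the job done as asked, in the order asked, and still so for the second after the job is handed in, with the robot touching nothing.
It also fails if it takes over 61 s, if anything falls off the work surface, if the arm or the gripper's body presses on something with over 40 N, if the wrist force passes 120 N, or if a joint passes its speed limit or range.

ROBOT

A 6-joint arm with a two-finger parallel gripper is mounted at the origin on the work surface. World frame = base frame: x ahead of the robot, y to its left, z up, the work surface at z = 0. Lengths are in m, angles in degrees, forces in N, time in s.
With the tool pointing down it reaches from about 0.3 to 1 m from the base axis. Payload 5.1 kg.
Tool frame: the origin (TCP) lies at the very end of the fingers, on their centre line; the grasp point (between the pads) lies 19 mm behind it; x points along the fingers, y is the direction in which the jaws open and shut, and the axes are right-handed (so a half turn about x gives the same grasp; the last joint's range is limited). The gripper opens to 95 mm and grips with 3 to 60 N. Pads are 20 mm wide; open, the fingers measure 119 mm over their backs; the gripper's body (75 mm by 180 mm) begins 59 mm behind the grasp point.
Start: joints at [60.814, 7.093, 94.555, -0, 78.352, -4.733], TCP at [0.269, 0.592, 0.215] pointing down, gripper open.
Joint ranges: [-149.61, 149.61], [-58.7, 133.49], [1.44, 155.28], [-77.14, 257.14], [18.33, 153.61], [-166.67, 166.67]. Speed limits (degrees/s): [147.25, 147.25, 180, 180, 180, 180].

INTERFACE

Orientations are given as [roll, pitch, yaw] about the fixed x, y, z axes, in that order (R = Rz(yaw) Ry(pitch) Rx(roll)).
In Python, from bench import get_state, read_camera, close_job, find_in, masks_of gives the robot as it stands.
- The arm moves only by the tool arm_command, never from a script. Its argument "motion" is a list that holds one entry, the list of rows, each a list of 7 numbers: the shift along the tool's x, y, z in cm, then the turn, a rotation vector about the tool's x, y, z in rad, then the opening, from 0 (shut) to 1 (fully open). In form: [[[dx, dy, dz, ax, ay, az, claw], ...]]. A call has 1 to 10 rows; each row shifts and turns the commanded pose from where the row before left it, along the tool's axes as they then stand; what a row does not reach is not made up. A row lasts 1/8 s, in which the tool goes at most 62.5 mm and 10.7 degrees, less where a joint would pass 70% of its speed; a pose out of reach is approached as far as the arm can. A call is refused whole if a number of a shift passes 6.25 or a number of a turn 0.188, either way. A call with a gripper value outside its range is refused whole. The fingers move at their own pace and stop on an object; "grip_force" is the grip in N (left out, the last holds). Time passes only in rows, so rows that do not move let the fingers close. It gives the time, the measured TCP pose, the force and the opening at its end, in the units of the state.
- get_state(): the state, without advancing time (a new reading comes with each control period).
- read_camera(name): name is "scene" or "top" or "wrist"; returns a dict with "image" (384x512x3 uint8, red, green, blue), "K" (3x3 intrinsics, pixels), "view" (4x4, takes a point from world to camera coordinates); the wrist camera has in their place "T_tool_cam" (4x4, takes a point from camera to tool coordinates, whose origin is the TCP and whose axes are the tool frame's). Camera axes: x right, y up, looking along -z (the intrinsics and any distortion apply to the point x, -y, -z); pixel columns grow to the right and rows downward; lengths in m; the calibration is good to about 2 mm. A picture is of the moment at which its call begins: read the wrist's pose just before it. There is no depth.
- close_job(): hands the job in, once; it reports no verdict.
Trained networks look in a picture, given as the dict that the camera call returned (one of the last four; its "shot" number tells which), for a name from the list of things; names that differ only in an ending like _2 or _b are one class to them, and where a whole thing is asked for, a point or a joint stands for the part that bears it (a point fixed in the world has none). Each returns a list of dicts, best first, with "score" (0 to 1); they miss things now and then, are a little off and sometimes report something else, mostly with a low value. They report only what shows in the picture. A call takes as long as a camera call. They do not tell look-alikes from the thing itself.
- find_in(picture, query): "bbox" ([centre column, centre row, width, height] as shares, 0 to 1, of the picture: columns of its width, rows of its height, round what is visible of it).
- masks_of(picture, query): "mask" (384x512 bool, what is visible of it) and "bbox" ([centre column, centre row, width, height] as shares, 0 to 1, of the picture: columns of its width, rows of its height, round what is visible of it).
The state is a dict: "time_s": time; "q": joint angles; "joint_velocities": joint speeds; "joint_efforts": joint torques, N m; "eef_pos": TCP position; "ee_rot": TCP orientation; "wrist_force": force on the tool from outside, world axes, zero at the start; "wrist_torque": the same for the moment, N m; "grip_width": finger opening in m.
Only numpy, scipy, OpenCV 4.12 (cv2) and the standard library are available. Lean on these libraries where they do the work, as an engineer would, in place of code of your own. Each camera call takes 0.05 s, during which the arm holds its last target.

## Working session

There is one attempt and no reset: what is moved stays moved. The work goes in short steps, Python scripts to look and compute and a tool call to move; the robot and the scene stay as the last step left them, time stands still between calls to the robot, and variables do not carry over. Pictures are saved under pics/ and viewed, and the job is handed in when it is done.

Besides the shell and the picture viewer there is one more tool, called after "Request:" by a JSON object that holds its "op" and its "data", one argument or row to a line. arm_command: Moves the arm, as the interface text tells. Its arguments: {"type":"object","properties":{"motion":{"type":"array"},"grip_force":{"type":"number"}},"required":["motion"]}

```bash
mkdir -p pics; ls; cat > h.py <<'E'
import numpy as np, cv2
from bench import *
def save(p,n,scale=1.5):
    im=cv2.cvtColor(p["image"],cv2.COLOR_RGB2BGR)
    cv2.imwrite("pics/"+n+".png",cv2.resize(im,None,fx=scale,fy=scale))
E
python3 - <<'E'
from h import *
print(get_state())
for c in ["scene","top"]:
    p=read_camera(c); save(p,c+"0"); print(c,p.keys(),p["K"],p["view"])
    for q in ["stand","wheel","leaf","mark","micrometer"]:
        print(q,[(np.round(np.array(d["bbox"])*[512,384,512,384],0),round(d["score"],2)) for d in find_in(p,q)])
E
```

```text
pics
{'time_s': 0.0, 'q': array([ 6.08127130e+01,  7.13347704e+00,  9.46332023e+01, -1.01919229e-03,
        7.83516645e+01, -4.73053502e+00]), 'joint_velocities': array([ 0.04248813,  0.0513733 ,  0.01205644,  0.01585229,  0.0806167 ,
       -0.03944204]), 'joint_efforts': array([-1.36666506e-03, -4.17638218e+01, -3.59915829e+01,  7.72911985e-02,
        4.97860252e-02, -2.19374147e-04]), 'eef_pos': array([0.26880112, 0.59111453, 0.21339634]), 'ee_rot': array([ -94.24747643,   89.88165199, -118.70402162]), 'wrist_force': array([-0.03364757,  0.71850445,  0.8920822 ]), 'wrist_torque': array([-0.00703619,  0.02737395,  0.0384939 ]), 'grip_width': 0.09475876027258587}
scene dict_keys(['image', 'K', 'view', 'shot']) [[372.15304053   0.         255.2363984 ]
 [  0.         372.15304053 190.91619451]
 [  0.           0.           1.        ]] [[ 0.82978578  0.55796382  0.01148605 -0.45551218]
 [-0.48665797  0.71336148  0.50426126  0.20378991]
 [ 0.27316583 -0.4240186   0.86347476 -1.34615207]
 [ 0.          0.          0.          1.        ]]
stand [(array([205., 184.,  42.,  44.]), 0.98
[... 919 characters left out ...]
-01 -9.38059564e-01]
 [ 0.00000000e+00  0.00000000e+00  0.00000000e+00  1.00000000e+00]]
stand [(array([265., 252.,  39.,  46.]), 0.96), (array([374., 274.,  82.,  96.]), 0.69), (array([287., 169.,  60.,  68.]), 0.62)]
wheel [(array([298., 164.,  23.,  47.]), 0.88), (array([394., 277.,  42.,  64.]), 0.67), (array([272., 251.,  12.,  32.]), 0.64)]
leaf [(array([364., 286.,  35.,  30.]), 0.96), (array([272., 160.,  27.,  15.]), 0.55), (array([253., 256.,  17.,   6.]), 0.47)]
mark [(array([395., 277.,  41.,  65.]), 0.86), (array([271., 252.,  12.,  32.]), 0.78), (array([296., 161.,  21.,  42.]), 0.72), (array([268., 160.,  26.,  17.]), 0.27)]
micrometer [(array([366., 139.,  25.,  54.]), 0.85)]
```

View pics/scene0.png

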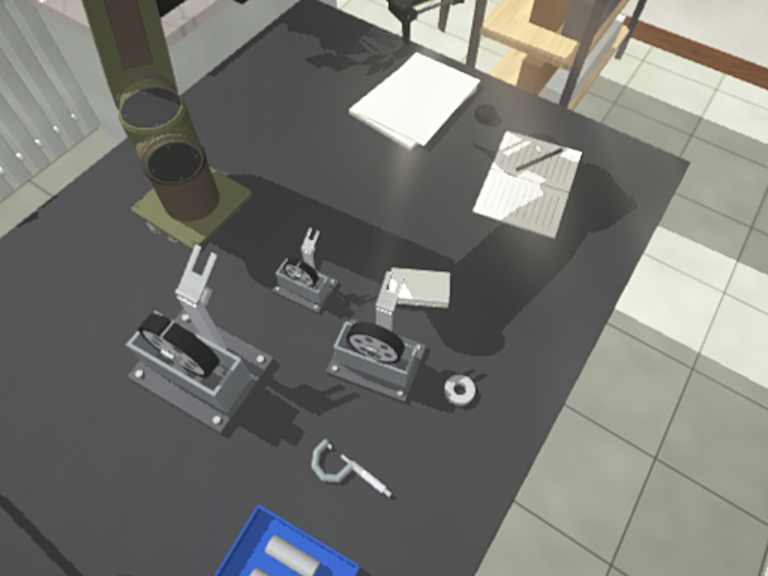

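View pics/top0.png

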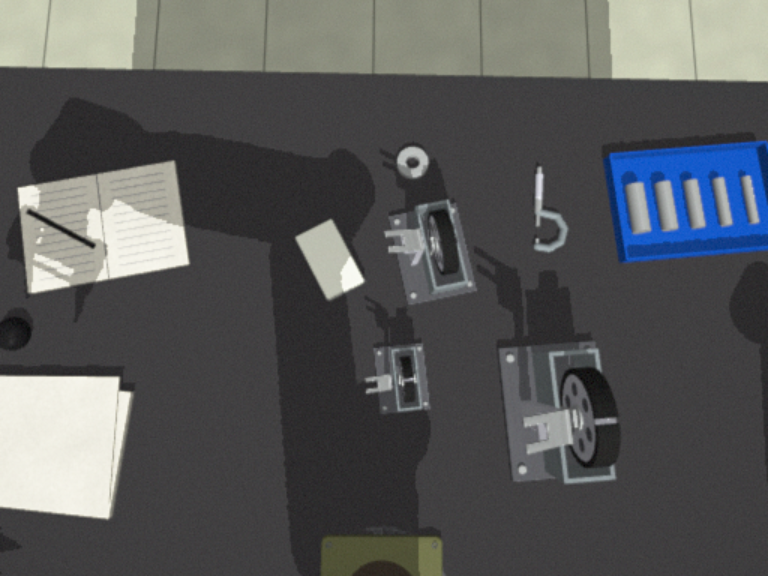

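```bash
cat >> h.py <<'E'
def proj(p,P):
    P=np.atleast_2d(P); V=p["view"]; c=P@V[:3,:3].T+V[:3,3]
    K=p["K"]; x=c[:,0]/-c[:,2]; y=-c[:,1]/-c[:,2]
    return np.c_[K[0,0]*x+K[0,2],K[1,1]*y+K[1,2]]
def crop(p,n,c0,r0,w,h,s):
    im=cv2.cvtColor(p["image"],cv2.COLOR_RGB2BGR)[r0:r0+h,c0:c0+w]
    cv2.imwrite("pics/"+n+".png",cv2.resize(im,None,fx=s,fy=s,interpolation=cv2.INTER_CUBIC))
def S2W(pose,P):
    x,y,a=pose; P=np.atleast_2d(P); R=np.array([[np.cos(a),-np.sin(a),0],[np.sin(a),np.cos(a),0],[0,0,1]])
    return P@R.T+[x,y,0]
E
python3 - <<'E'
from h import *
p=read_camera("top"); crop(p,"top1",250,125,80,85,7)
p=read_camera("scene"); crop(p,"scene1",210,170,90,110,5.4)
E
```

```text
(no output)
```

View pics/top1.png

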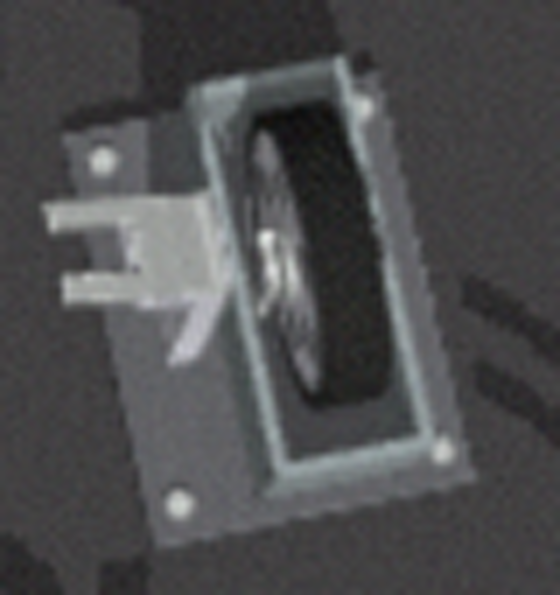

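View pics/scene1.png

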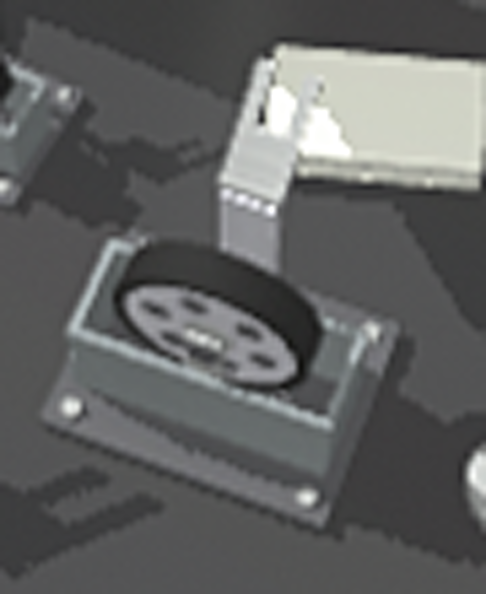

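```bash
python3 - <<'E'
from h import *
from scipy.optimize import least_squares
t=read_camera("top"); s=read_camera("scene")
A=np.array([[75,30,82],[75,-30,82],[-75,-30,82],[-75,30,82]])/1000
tp=np.array([[190,87],[343,60],[435,440],[280,475]])/7+[249.5,124.5]
B=np.array([[-75,30,82],[-75,-30,82],[75,-30,82],[75,30,82]])/1000
sp=np.array([[113,240],[72,330],[335,420],[365,330]])/5.4+[209.5,169.5]
f=lambda q:np.r_[(proj(t,S2W(q,A))-tp).ravel(),(proj(s,S2W(q,B))-sp).ravel()]
for g in (lambda q:f(q)[:8],lambda q:f(q)[8:],f):
    r=least_squares(g,[.6,-.1,.2]); print(np.round(r.x,4),np.round(r.fun,1))
q=r.x
for k in (0.6,):
  tip=[0,.046+.065*np.cos(k),.163+.065*np.sin(k)]
  P=S2W(q,[[0,.046,.163],tip,[0,0,.155]])
  print(P, (proj(t,P)-[249.5,124.5])*7,(proj(s,P)-[209.5,169.5])*5.4)
E
```

```text
[ 0.5976 -0.0963  0.2207] [-0.4 -0.2  0.2 -0.9  0.5  0.6 -0.3  0.5]
[ 0.5954 -0.0966  0.2357] [-0.3 -0.5 -0.7  0.2 -0.1  0.9  1.1 -0.7]
[ 0.5967 -0.0965  0.2271] [-0.5  0.3  0.1 -0.6  0.7  0.9 -0.   0.9  0.2 -0.5 -0.3  0.2  0.1  1.3
  1.5 -0.4]
[[ 0.58630435 -0.05165046  0.163     ]
 [ 0.57422677  0.00061915  0.19970176]
 [ 0.5966604  -0.09646957  0.155     ]] [[210.05526664 245.26440212]
 [ 57.5076014  255.89381765]
 [339.68670206 222.07499056]] [[254.9258792  186.717875  ]
 [293.62980731  65.3011613 ]
 [222.14958904 269.56836447]]
```

```bash
cat >> h.py <<'E'
from scipy.spatial.transform import Rotation as Ro
POSE=(0.5967,-0.0965,0.227)
Rs=Ro.from_euler('z',POSE[2])
def Rstand(xdir,ydir): # tool axes in stand coords
    x=np.array(xdir,float);x/=np.linalg.norm(x);y=np.array(ydir,float);y/=np.linalg.norm(y)
    return Rs*Ro.from_matrix(np.c_[x,y,np.cross(x,y)])
def tcp():
    s=get_state(); return s["eef_pos"],Ro.from_euler('xyz',s["ee_rot"],degrees=True),s
def instand(p): return Rs.inv().apply(np.asarray(p)-[POSE[0],POSE[1],0])
def tostand(P): return Rs.apply(P)+[POSE[0],POSE[1],0]
def rows(p0,R0,p1,R1,n,claw=0):
    rv=(R0.inv()*R1).as_rotvec(); out=[];p,R=p0,R0
    for i in range(n):
        d=R.inv().apply((p1-p)/(n-i))*100; r=(R.inv()*R1).as_rotvec()/(n-i)
        d=np.round(d,2);r=np.round(r,3)
        out.append([*map(float,d),*map(float,r),claw]); p=p+R.apply(d/100);R=R*Ro.from_rotvec(r)
    print("rv",np.round(rv,3)); print(out); return p,R
E
python3 - <<'E'
from h import *
p,R,s=tcp(); print(np.round(R.as_matrix(),3))
print(np.round(Rs.inv().apply(R.as_matrix().T),3), instand(p))
for y in([1,0,0],[-1,0,0],[0,1,0],[0,-1,0]):
    R1=Rstand([0,0,-1],y); print(y,(R.inv()*R1).as_rotvec())
E
```

```text
[[ 0.     0.414  0.91 ]
 [-0.     0.91  -0.414]
 [-1.    -0.     0.   ]]
[[ 0.    -0.    -1.   ]
 [ 0.608  0.794 -0.   ]
 [ 0.794 -0.608  0.   ]] [-0.16431951  0.7442434   0.21468232]
[1, 0, 0] [ 9.17036646e-01  5.27932861e-05 -2.14146685e-05]
[-1, 0, 0] [-2.22455601e+00  2.56417304e-05  6.32142033e-05]
[0, 1, 0] [-6.53759680e-01  5.15669671e-05  2.18049419e-05]
[0, -1, 0] [ 2.48783297e+00  2.81327361e-05 -6.65317010e-05]
```

```bash
python3 - <<'E'
from h import *
p,R,s=tcp()
R1=Rstand([0,0,-1],[1,0,0])
rows(p,R,tostand([0.0,0,0.25]),R1,15)
E
```

```text
rv [ 0.917  0.    -0.   ]
[[-0.24, -3.27, 3.89, 0.061, 0.0, -0.0, 0], [-0.23, -3.03, 4.08, 0.061, 0.0, -0.0, 0], [-0.24, -2.78, 4.26, 0.061, 0.0, -0.0, 0], [-0.23, -2.51, 4.42, 0.061, 0.0, -0.0, 0], [-0.24, -2.24, 4.56, 0.061, 0.0, -0.0, 0], [-0.23, -1.95, 4.69, 0.061, 0.0, -0.0, 0], [-0.24, -1.66, 4.8, 0.061, 0.0, -0.0, 0], [-0.23, -1.37, 4.89, 0.061, 0.0, -0.0, 0], [-0.24, -1.07, 4.97, 0.061, 0.0, -0.0, 0], [-0.23, -0.76, 5.02, 0.061, 0.0, -0.0, 0], [-0.24, -0.46, 5.06, 0.061, 0.0, -0.0, 0], [-0.23, -0.15, 5.08, 0.062, 0.0, -0.0, 0], [-0.24, 0.17, 5.08, 0.061, 0.0, -0.0, 0], [-0.23, 0.48, 5.06, 0.062, 0.0, -0.0, 0], [-0.24, 0.79, 5.01, 0.061, 0.0, -0.0, 0]]
```

Request:
{"op": "arm_command", "data": {
  "motion": [
    [[-0.7,-3.27,3.89,0.061,0,0,0],[-0.7,-3.03,4.08,0.061,0,0,0],[-0.7,-2.78,4.26,0.061,0,0,0],[-0.7,-2.51,4.42,0.061,0,0,0],[-0.7,-2.24,4.56,0.061,0,0,0],[0,-1.95,4.69,0.061,0,0,0],[0,-1.66,4.8,0.061,0,0,0],[0,-1.37,4.89,0.061,0,0,0],[0,-1.07,4.97,0.061,0,0,0],[0,-0.76,5.02,0.061,0,0,0]]
  ]
}}

```text
time_s: 2.05
eef_pos: [0.4881, 0.1313, 0.25]
ee_rot: [74.2, 89.9, 14.7]
wrist_force: [0.9, -0.0, -0.4]
grip_width: 0.0025
```

Request:
{"op": "arm_command", "data": {
  "motion": [
    [[0,-0.46,5.06,0.061,0,0,0],[0,-0.15,5.08,0.062,0,0,0],[0,0.17,5.08,0.061,0,0,0],[0,0.48,5.06,0.062,0,0,0],[0,0.79,5.01,0.061,0,0,0],[0,0,0,0,0,0,0]]
  ]
}}

```text
time_s: 2.8
eef_pos: [0.5973, -0.0993, 0.2492]
ee_rot: [-79.4, 90.0, -156.7]
wrist_force: [-0.4, 0.6, -0.1]
grip_width: 0.0009
```

```bash
python3 - <<'E'
from h import *
p,R,s=tcp()
print(s["time_s"],instand(p),s["wrist_force"],s["grip_width"],s["q"])
R1=Rstand([0,0,-1],[1,0,0])
rows(p,R,tostand([0.0,0,0.17]),R1,2)
w=read_camera("wrist"); save(w,"w1",1); print(w["T_tool_cam"],w["K"])
a=read_camera("scene"); save(a,"s1")
E
```

```text
2.8 [-6.01251843e-05 -2.82814982e-03  2.49226493e-01] [-0.35466913  0.62102765 -0.1437999 ] 0.0009195207111188713 [-1.45050218e+01  4.44283147e-01  9.82121309e+01 -2.13954711e-02
  8.13708163e+01 -2.72780783e+01]
rv [-0.004  0.     0.001]
[[3.96, 0.0, -0.14, -0.002, 0.0, 0.0, 0], [3.96, 0.01, -0.14, -0.002, 0.0, 0.001, 0]]
[[-2.39801031e-04  2.95470068e-01 -9.55351967e-01 -1.69148529e-01]
 [ 9.99999931e-01  3.41347524e-04 -1.45436492e-04 -1.16242612e-03]
 [ 2.83134899e-04 -9.55351936e-01 -2.95470129e-01 -8.34636942e-02]
 [ 0.00000000e+00  0.00000000e+00  0.00000000e+00  1.00000000e+00]] [[337.69872165   0.         253.23190574]
 [  0.         337.69872165 194.75507461]
 [  0.           0.           1.        ]]
```

View pics/w1.png

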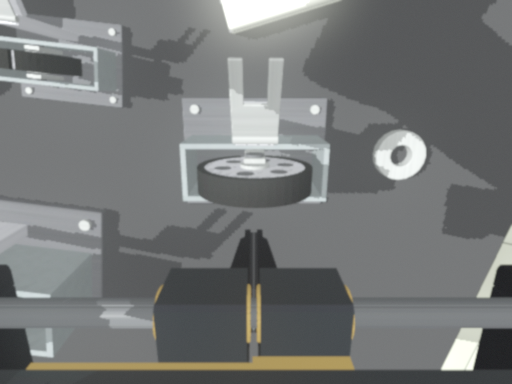

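View pics/s1.png

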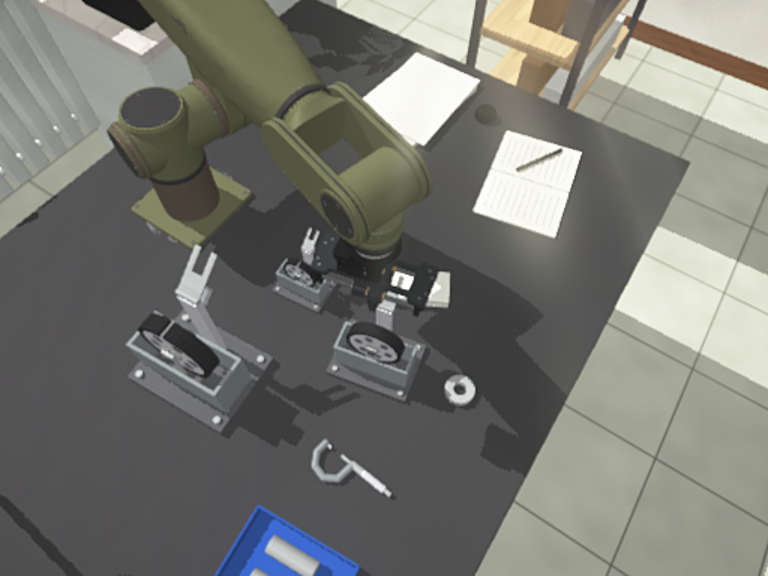

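Request:
{"op": "arm_command", "data": {
  "motion": [
    [[4.5,-1,-0.14,-0.002,0,0,0],[4.2,-1,-0.14,-0.002,0,0,0],[0,0,0,0,0,0,0],[0.4,0,0,0,0,0,0],[0,0,0,0,0,0,0]]
  ]
}}

```text
time_s: 3.52
eef_pos: [0.578, -0.0982, 0.161]
ee_rot: [63.2, 89.8, -13.6]
wrist_force: [0.2, -1.0, 0.3]
grip_width: 0.0009
```

```bash
python3 - <<'E'
from h import *
for i in range(3):
    p,R,s=tcp()
    print(s["time_s"],instand(p),s["wrist_force"])
    w=read_camera("wrist")
save(w,"w2",1)
E
```

```text
3.525 [-0.01859442  0.0025696   0.16103396] [ 0.205185   -1.01778547  0.30326245]
3.575 [-0.01866952  0.00245182  0.16097771] [ 0.38375517 -0.29147288  0.44937295]
3.625 [-0.01883936  0.00244537  0.16071466] [ 0.13412947 -0.83976543 -0.87178475]
```

View pics/w2.png

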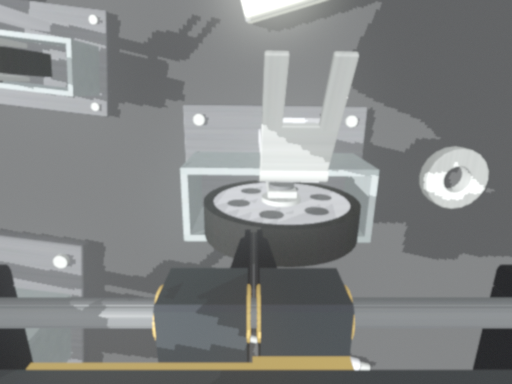

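Request:
{"op": "arm_command", "data": {
  "motion": [
    [[0.5,0,0.1,0,0,0,0],[0.3,0,0.1,0,0,0,0],[0.2,0,0,0,0,0,0],[0,0,0,0,0,0,0]]
  ]
}}

```text
time_s: 4.18
eef_pos: [0.5769, -0.1, 0.1489]
ee_rot: [-168.0, 90.0, 115.3]
wrist_force: [-2.1, 2.3, 4.9]
grip_width: 0.0004
```

```bash
python3 - <<'E'
from h import *
for i in range(3):
    p,R,s=tcp()
    print(s["time_s"],instand(p),s["wrist_force"])
    w=read_camera("wrist")
E
```

```text
4.175 [-0.02005402  0.00102186  0.14891602] [-2.12712733  2.25930739  4.86350587]
4.225 [-0.01997175  0.00102634  0.14901275] [-2.19043135  2.79041525  3.90110308]
4.275 [-0.01993364  0.00098895  0.14905195] [-2.24150346  2.22614949  4.52505811]
```

Request:
{"op": "arm_command", "data": {
  "motion": [
    [[0,0.6,0,0,0,0,0],[0,0.9,0,0,0,0,0],[0,0.9,0,0,0,0,0],[0,0.9,0,0,0,0,0],[0,0.6,0,0,0,0,0],[0,0,0,0,0,0,0]]
  ]
}}

```text
time_s: 5.08
eef_pos: [0.6161, -0.0912, 0.1492]
ee_rot: [68.6, 89.9, -8.2]
wrist_force: [1.0, 1.6, 4.6]
grip_width: 0.0006
```

```bash
python3 - <<'E'
from h import *
p,R,s=tcp()
print(s["time_s"],instand(p),s["wrist_force"])
w=read_camera("wrist");save(w,"w3",1)
E
```

```text
5.075 [0.02004101 0.00076582 0.14915271] [1.02694598 1.60283836 4.64334143]
```

View pics/w3.png

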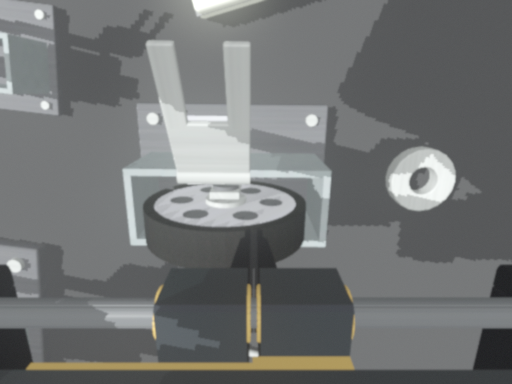

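Request:
{"op": "arm_command", "data": {
  "motion": [
    [[-1.2,0,0,0,0,0,0],[0,-4.0,0,0,0,0,0],[0,0,0,0,0,0,0],[1.2,0,0,0,0,0,0],[0,0.6,0,0,0,0,0],[0,0.9,0,0,0,0,0],[0,1.0,0,0,0,0,0],[0,0.9,0,0,0,0,0],[0,0.6,0,0,0,0,0],[0,0,0,0,0,0,0]]
  ]
}}

```text
time_s: 6.38
eef_pos: [0.6164, -0.0918, 0.1494]
ee_rot: [45.2, 89.8, -31.6]
wrist_force: [2.1, -3.6, 4.9]
grip_width: 0.0005
```

```bash
python3 - <<'E'
from h import *
p,R,s=tcp()
print(s["time_s"],instand(p),s["wrist_force"])
w=read_camera("wrist");save(w,"w4",1)
s=read_camera("scene");crop(s,"s4",210,170,90,110,5.4)
E
```

```text
6.375 [0.02026137 0.00019009 0.14935677] [ 2.13304442 -3.56064981  4.92099941]
```

View pics/w4.png

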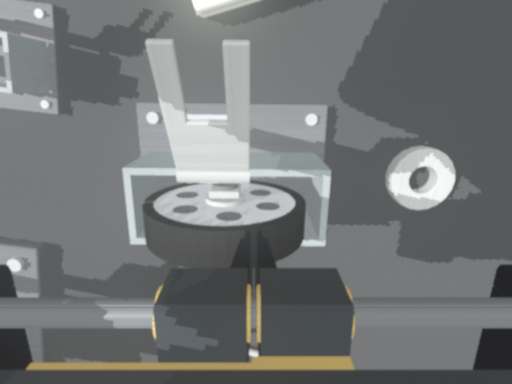

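View pics/s4.png

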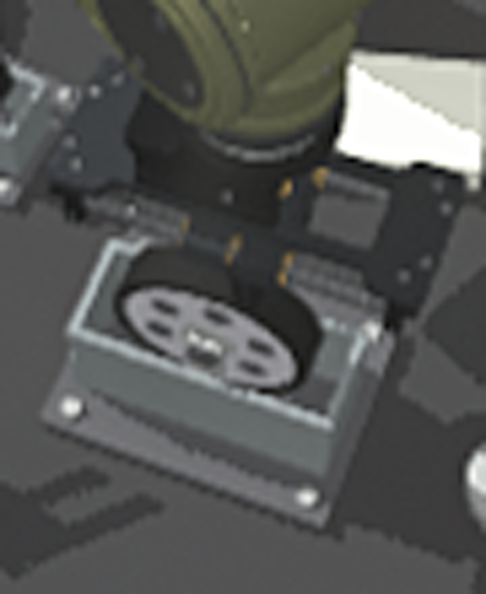

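Request:
{"op": "arm_command", "data": {
  "motion": [
    [[-1.2,0,0,0,0,0,0],[0,-4.0,0.03,0,0,0,0],[0,0,0,0,0,0,0],[1.2,0,0,0,0,0,0],[0,0.6,0,0,0,0,0],[0,0.9,0,0,0,0,0],[0,1.0,0,0,0,0,0],[0,0.9,0,0,0,0,0],[0,0.6,0,0,0,0,0],[0,0,0,0,0,0,0]]
  ]
}}

```text
time_s: 7.72
eef_pos: [0.6163, -0.0914, 0.1492]
ee_rot: [75.8, 89.9, -0.9]
wrist_force: [0.4, 0.7, 4.5]
grip_width: 0.0004
```

```bash
python3 - <<'E'
from h import *
p,R,s=tcp()
print(s["time_s"],instand(p),s["wrist_force"])
w=read_camera("wrist");save(w,"w5",1)
s=read_camera("scene");crop(s,"s5",210,170,90,110,5.4)
E
```

```text
7.725 [0.0202656  0.00059936 0.14920654] [0.43175309 0.65746897 4.52494546]
```

View pics/w5.png

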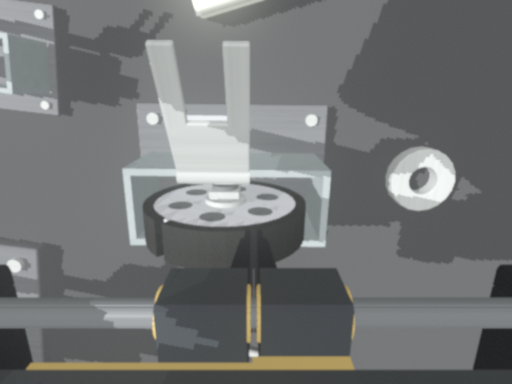

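View pics/s5.png

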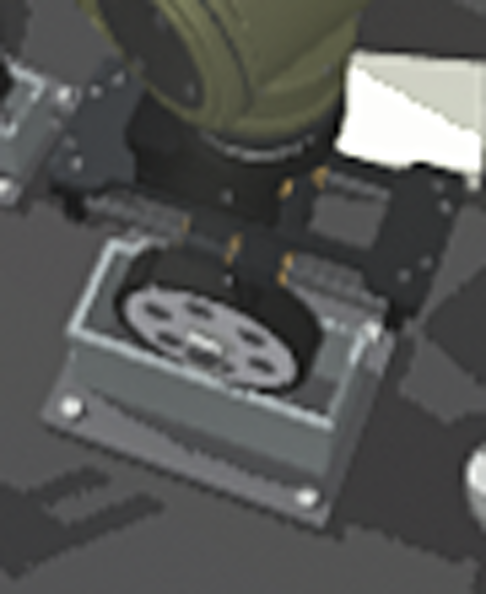

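```bash
python3 - <<'E'
import cv2
i=cv2.imread("pics/w5.png")[170:270,130:330]
cv2.imwrite("pics/w5c.png",cv2.resize(cv2.convertScaleAbs(i,alpha=1.8,beta=20),None,fx=4,fy=4))
E
```

```text
(no output)
```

View pics/w5c.png

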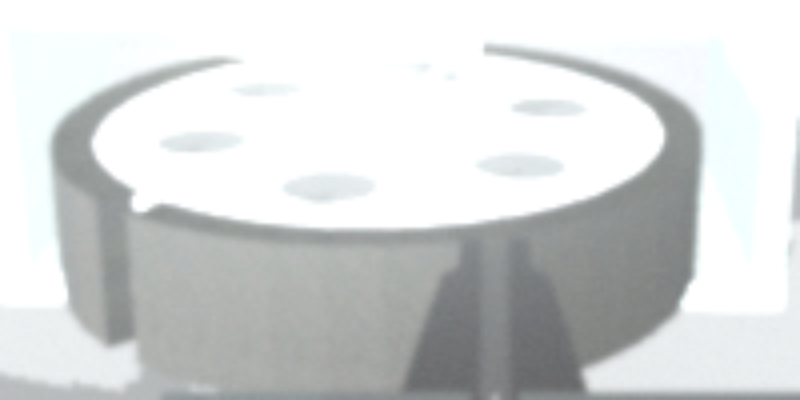

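```bash
cat >> h.py <<'E'
def wproj(w,p,R,P):
    T=w["T_tool_cam"]; t=R.inv().apply(np.atleast_2d(P)-p); c=(t-T[:3,3])@T[:3,:3]
    K=w["K"]; return np.c_[K[0,0]*c[:,0]/-c[:,2]+K[0,2],K[1,1]*-c[:,1]/-c[:,2]+K[1,2]]
def wheelpt(phi,r=.055,y=.012,sink=0): return tostand(np.array([r*np.sin(phi),y,.100-sink+r*np.cos(phi)]))
E
python3 - <<'E'
from h import *
p,R,s=tcp()
w=read_camera("wrist")
for sk in (0,.006):
  for d in range(-80,-30,5):
    f=np.radians(d); print(sk,d,np.round(np.r_[wproj(w,p,R,wheelpt(f,sink=sk))[0],wproj(w,p,R,wheelpt(f,.049,sink=sk))[0],wproj(w,p,R,wheelpt(f,y=-.012,sink=sk))[0]],0))
E
```

```text
0 -80 [142. 205. 152. 205. 146. 239.]
0 -75 [142. 208. 151. 207. 145. 242.]
0 -70 [142. 210. 152. 209. 145. 245.]
0 -65 [142. 213. 152. 211. 146. 248.]
0 -60 [144. 215. 154. 214. 147. 251.]
0 -55 [146. 218. 156. 216. 150. 254.]
0 -50 [149. 220. 159. 218. 153. 257.]
0 -45 [153. 222. 162. 220. 156. 260.]
0 -40 [158. 225. 167. 222. 161. 263.]
0 -35 [163. 227. 171. 223. 166. 265.]
0.006 -80 [145. 203. 154. 202. 148. 236.]
0.006 -75 [144. 205. 154. 204. 148. 238.]
0.006 -70 [145. 207. 154. 206. 148. 241.]
0.006 -65 [145. 209. 155. 208. 149. 244.]
0.006 -60 [147. 212. 157. 210. 150. 247.]
0.006 -55 [149. 214. 159. 212. 152. 250.]
0.006 -50 [152. 216. 161. 214. 155. 253.]
0.006 -45 [156. 219. 165. 216. 159. 255.]
0.006 -40 [160. 221. 169. 218. 164. 258.]
0.006 -35 [166. 223. 174. 219. 169. 260.]
```

Request:
{"op": "arm_command", "data": {
  "motion": [
    [[-1.2,0,0,0,0,0,0],[0,-4.0,0.03,0,0,0,0],[0,0,0,0,0,0,0],[1.2,0,0,0,0,0,0],[0,0.6,0,0,0,0,0],[0,0.9,0,0,0,0,0],[0,0.9,0,0,0,0,0],[0,0.6,0,0,0,0,0],[0,0.4,0,0,0,0,0],[0,0,0,0,0,0,0]]
  ]
}}

```text
time_s: 9.12
eef_pos: [0.6111, -0.0933, 0.1497]
ee_rot: [62.9, 89.8, -13.9]
wrist_force: [1.6, -1.0, 5.0]
grip_width: 0.0001
```

Request:
{"op": "arm_command", "data": {
  "motion": [
    [[-1.2,0,0,0,0,0,0],[0,2.0,0,0,0,0,0],[0,0,0,0,0,0,0]]
  ]
}}

```text
time_s: 9.5
eef_pos: [0.6287, -0.0881, 0.1602]
ee_rot: [-134.3, 89.9, 148.9]
wrist_force: [-0.0, 0.1, 0.3]
grip_width: 0.0008
```

```bash
python3 - <<'E'
from h import *
p,R,s=tcp()
print(s["time_s"],instand(p),s["wrist_force"])
w=read_camera("wrist");save(w,"w6",1)
i=cv2.cvtColor(w["image"],cv2.COLOR_RGB2BGR)[160:270,100:300]
cv2.imwrite("pics/w6c.png",cv2.resize(cv2.convertScaleAbs(i,alpha=1.8,beta=20),None,fx=4,fy=4))
for d in range(-20,21,5):
    f=np.radians(d); print(d,np.round(np.r_[wproj(w,p,R,wheelpt(f))[0],wproj(w,p,R,wheelpt(f,.049))[0],wproj(w,p,R,wheelpt(f,y=-.012))[0]],1))
E
```

```text
9.5 [0.03310142 0.00100491 0.16020856] [-0.00741766  0.10524134  0.33242304]
-20 [163.7 223.9 169.6 220.3 166.7 262. ]
-15 [171.1 224.9 176.2 221.1 173.9 263.2]
-10 [179.1 225.7 183.1 221.8 181.6 264.1]
-5 [187.4 226.2 190.3 222.2 189.6 264.7]
0 [195.9 226.3 197.6 222.3 197.8 264.9]
5 [204.6 226.2 205.1 222.2 206.2 264.8]
10 [213.3 225.8 212.6 221.9 214.5 264.3]
15 [221.8 225.2 220.  221.3 222.8 263.4]
20 [230.1 224.2 227.2 220.6 230.8 262.3]
```

View pics/w6c.png

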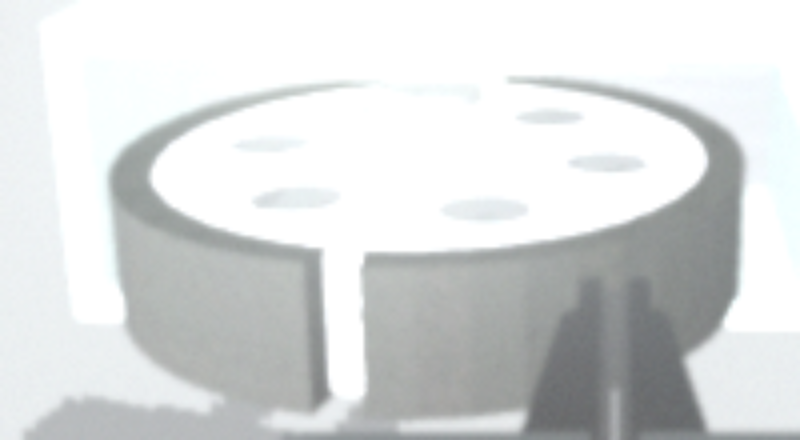

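```bash
cat >> h.py <<'E'
def ext(w,p,R):
    q=np.array([wproj(w,p,R,wheelpt(f))[0] for f in np.radians(np.arange(-100,101,2))]); return q[:,0].min(),q[:,0].max()
E
python3 - <<'E'
from h import *
p,R,s=tcp()
w=read_camera("wrist")
print(ext(w,p,R),wproj(w,p,R,tostand([0,.012,.1])))
print(wproj(w,p,R,tostand([[-.017,.046,.163],[.017,.046,.163]])))
print(wproj(w,p,R,tostand([[-.075,.03,.082],[.075,.03,.082],[-.075,-.03,.082],[.075,-.03,.082]])))
save(w,"w7",1)
E
```

```text
(np.float64(127.31217508146688), np.float64(287.0478700972068)) [[209.40758314 196.84351475]]
[[157.62087685 169.83956068]
 [225.1322523  170.14078287]]
[[111.20440807 166.167739  ]
 [312.0607545  167.06300054]
 [120.18346822 239.79459445]
 [307.89840248 240.64952568]]
```

View pics/w7.png

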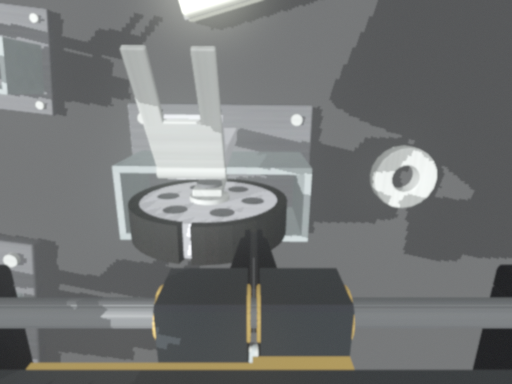

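Request:
{"op": "arm_command", "data": {
  "motion": [
    [[0,-2.3,0,0,0,0,0],[0,0,0,0,0,0,0],[1.1,0,0,0,0,0,0],[0,0,0,0,0,0,0],[0,0.2,0,0,0,0,0],[0,0.3,0,0,0,0,0],[0,0.2,0,0,0,0,0],[0,0,0,0,0,0,0],[-1.2,0,0,0,0,0,0],[0,1.6,0,0,0,0,0]]
  ]
}}

```text
time_s: 10.85
eef_pos: [0.6285, -0.0884, 0.162]
ee_rot: [-158.7, 90.0, 124.5]
wrist_force: [0.7, -0.8, -1.1]
grip_width: 0.0005
```

Request:
{"op": "arm_command", "data": {
  "motion": [
    [[0,0,0,0,0,0,0],[0,0,0,0,0,0,0]]
  ]
}}

```text
time_s: 11.1
eef_pos: [0.6283, -0.0883, 0.1606]
ee_rot: [-117.7, 89.9, 165.6]
wrist_force: [-0.3, 0.6, 0.3]
grip_width: 0.0004
```

```bash
cat > m.py <<'E'
from h import *
import sys
n=sys.argv[1]
p,R,s=tcp()
print(s["time_s"],instand(p),s["wrist_force"])
w=read_camera("wrist");save(w,n,1)
c0=int(wproj(w,p,R,wheelpt(0))[0][0])-90
i=cv2.cvtColor(w["image"],cv2.COLOR_RGB2BGR)[160:270,c0:c0+200]
cv2.imwrite("pics/"+n+"c.png",cv2.resize(cv2.convertScaleAbs(i,alpha=1.8,beta=20),None,fx=4,fy=4))
print("c0",c0,ext(w,p,R))
for d in range(-10,11,2):
    f=np.radians(d); print(d,np.round([(a-[c0,160])*4 for a in (wproj(w,p,R,wheelpt(f))[0],wproj(w,p,R,wheelpt(f,y=-.012))[0])],1).ravel())
E
python3 m.py w8
```

```text
11.1 [0.03260037 0.00087917 0.1606075 ] [-0.26778873  0.62685812  0.29444119]
c0 106 (np.float64(127.48254884720258), np.float64(286.77208182261023))
-10 [296.5 260.8 306.4 414.3]
-8 [309.6 261.7 319.  415.4]
-6 [322.9 262.4 331.9 416.2]
-4 [336.4 262.9 344.9 416.9]
-2 [350.  263.3 358.  417.3]
0 [363.8 263.4 371.2 417.4]
2 [377.6 263.4 384.5 417.4]
4 [391.4 263.2 397.9 417.1]
6 [405.3 262.8 411.2 416.6]
8 [419.1 262.2 424.6 415.9]
10 [432.9 261.4 437.9 414.9]
```

View pics/w8c.png

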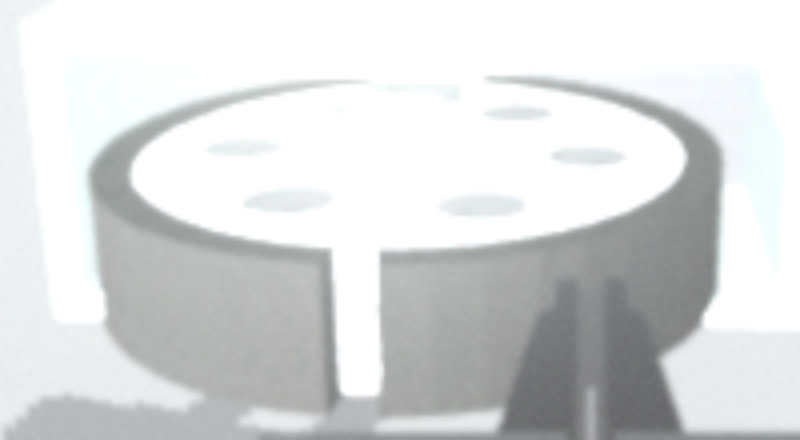

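Request:
{"op": "arm_command", "data": {
  "motion": [
    [[0,-3.3,0,0,0,0,0],[0,0,0,0,0,0,0],[1.1,0,0,0,0,0,0],[0,0,0,0,0,0,0],[0,0.1,0,0,0,0,0],[0,0.1,0,0,0,0,0],[0,0,0,0,0,0,0],[0,0,0,0,0,0,0],[-1.2,0,0,0,0,0,0],[0,3,0,0,0,0,0]]
  ]
}}

```text
time_s: 12.4
eef_pos: [0.6269, -0.0886, 0.1631]
ee_rot: [-152.2, 89.9, 131.0]
wrist_force: [0.0, 0.6, -0.2]
grip_width: 0.0005
```

Request:
{"op": "arm_command", "data": {
  "motion": [
    [[0,0,0,0,0,0,0],[0,0,0,0,0,0,0]]
  ]
}}

```text
time_s: 12.65
eef_pos: [0.6267, -0.0885, 0.1617]
ee_rot: [-122.3, 89.8, 160.9]
wrist_force: [0.5, -0.8, -0.8]
grip_width: 0.0002
```

```bash
python3 m.py w9
```

```text
12.65 [0.03098693 0.00106704 0.16167701] [ 0.46788061 -0.80043012 -0.79819407]
c0 110 (np.float64(130.56900489965938), np.float64(288.9544487614809))
-10 [293.7 259.2 303.  412. ]
-8 [306.7 260.1 315.6 413. ]
-6 [320.  260.8 328.4 413.9]
-4 [333.4 261.3 341.3 414.5]
-2 [346.9 261.6 354.4 414.9]
0 [360.6 261.8 367.6 415.1]
2 [374.3 261.8 380.8 415. ]
4 [388.1 261.5 394.  414.7]
6 [401.8 261.1 407.3 414.2]
8 [415.6 260.6 420.6 413.5]
10 [429.3 259.8 433.8 412.5]
```

View pics/w9c.png

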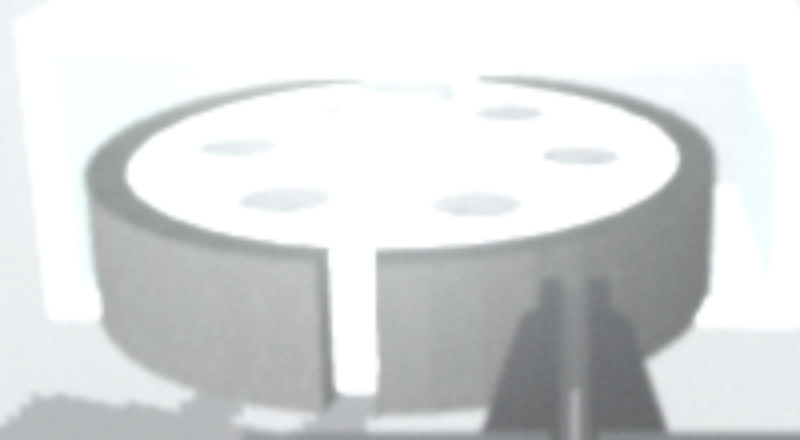

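Request:
{"op": "arm_command", "data": {
  "motion": [
    [[0,-2.3,0,0,0,0,0],[0,0,0,0,0,0,0],[1.2,0,0,0,0,0,0],[0,0,0,0,0,0,0]]
  ]
}}

```text
time_s: 13.2
eef_pos: [0.6058, -0.0945, 0.1505]
ee_rot: [17.9, 90.0, -58.8]
wrist_force: [-0.0, -0.7, 5.3]
grip_width: 0.0002
```

```bash
python3 m.py w10|head -2
```

```text
13.2 [ 9.30239280e-03 -8.05514572e-05  1.50473343e-01] [-0.02221411 -0.68436303  5.26572364]
c0 147 (np.float64(158.01259886489774), np.float64(323.3257819033115))
```

Request:
{"op": "arm_command", "data": {
  "motion": [
    [[0,0.1,0,0,0,0,0],[0,0.1,0,0,0,0,0],[0,0.12,0,0,0,0,0],[0,0,0,0,0,0,0],[0,0,0,0,0,0,0]]
  ]
}}

```text
time_s: 13.88
eef_pos: [0.6087, -0.0937, 0.1508]
ee_rot: [31.1, 90.0, -45.7]
wrist_force: [1.7, -2.3, 3.9]
grip_width: 0.0002
```

```bash
python3 m.py w11|head -2; python3 -c "
import cv2,numpy as np
cv2.imwrite('pics/w1011.png',np.vstack([cv2.imread('pics/w10c.png')[150:440],cv2.imread('pics/w11c.png')[150:440]]))"
```

```text
13.875 [1.23039622e-02 3.89594472e-05 1.50829789e-01] [ 1.71103389 -2.29423928  3.92673641]
c0 142 (np.float64(153.48394382985808), np.float64(318.62073717704334))
```

View pics/w1011.png

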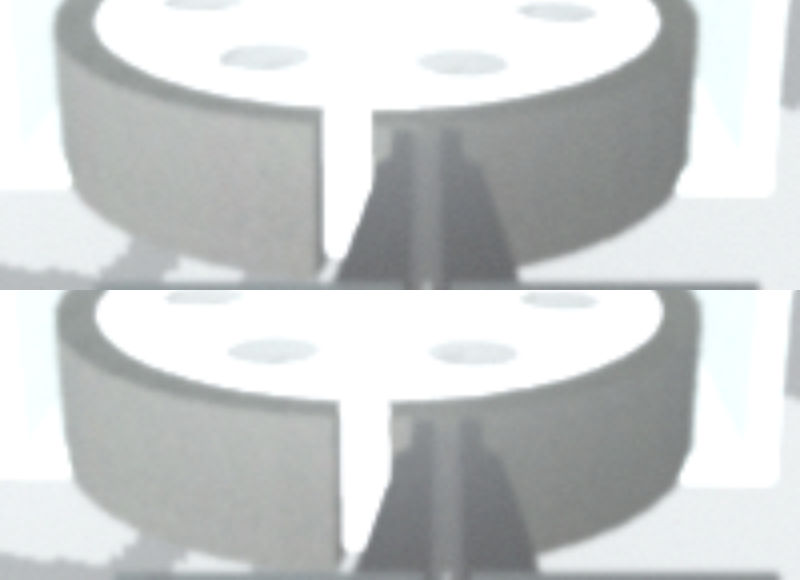

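Request:
{"op": "arm_command", "data": {
  "motion": [
    [[0,0,0,0,0,0,0],[-1.2,0,0,0,0,0,0],[0,2,0,0,0,0,0],[0,0,0,0,0,0,0],[0,0,0,0,0,0,0]]
  ]
}}

```text
time_s: 14.55
eef_pos: [0.6268, -0.0884, 0.1616]
ee_rot: [-123.5, 89.8, 159.8]
wrist_force: [-0.4, 0.5, 0.1]
grip_width: 0.0001
```

```bash
python3 m.py w12
```

```text
14.55 [0.03115454 0.00116832 0.16163003] [-0.40145776  0.45148236  0.10782842]
c0 109 (np.float64(130.32711626898777), np.float64(288.7294450900679))
-10 [296.5 260.  305.9 412.7]
-8 [309.5 260.9 318.5 413.8]
-6 [322.8 261.6 331.2 414.6]
-4 [336.2 262.1 344.2 415.3]
-2 [349.7 262.4 357.2 415.7]
0 [363.4 262.6 370.4 415.8]
2 [377.1 262.5 383.6 415.8]
4 [390.9 262.3 396.9 415.5]
6 [404.6 261.9 410.2 415. ]
8 [418.4 261.4 423.4 414.3]
10 [432.1 260.6 436.6 413.3]
```

View pics/w12c.png

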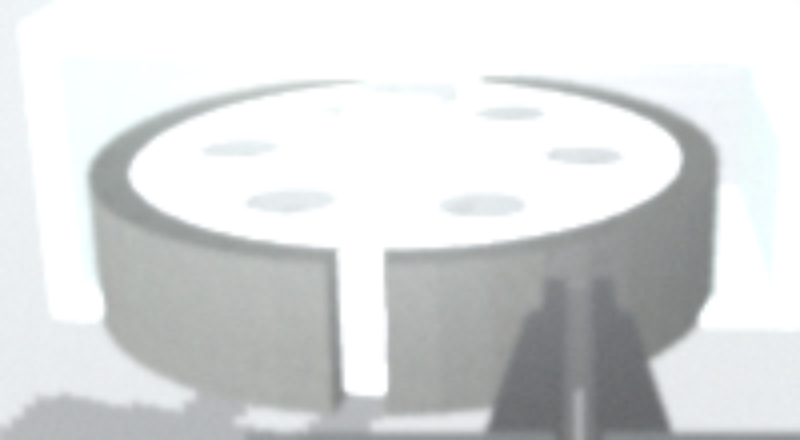

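```bash
python3 - <<'E'
from h import *
p,R,s=tcp()
a=np.radians(35)
p1=tostand([.011,.0,.29]); p1,R1=rows(p,R,p1,R,3)
R2=Rstand([0,-np.cos(a),-np.sin(a)],[1,0,0])
rows(p1,R1,tostand([.011,.15,.25]),R2,7)
E
```

```text
rv [0. 0. 0.]
[[-4.27, -0.68, 0.03, 0.0, 0.0, 0.0, 0], [-4.27, -0.68, 0.02, 0.0, 0.0, 0.0, 0], [-4.28, -0.69, 0.03, 0.0, 0.0, 0.0, 0]]
rv [ 0.005 -0.961 -0.   ]
[[0.57, 0.01, -2.14, 0.001, -0.137, -0.0, 0], [0.28, 0.01, -2.2, 0.001, -0.137, 0.0, 0], [-0.03, 0.01, -2.22, 0.001, -0.137, 0.0, 0], [-0.33, 0.0, -2.19, 0.0, -0.138, 0.0, 0], [-0.63, 0.0, -2.13, 0.001, -0.137, 0.0, 0], [-0.91, 0.0, -2.02, 0.0, -0.138, 0.0, 0], [-1.18, 0.01, -1.88, 0.001, -0.137, 0.0, 0]]
```

Request:
{"op": "arm_command", "data": {
  "motion": [
    [[-4.3,-0.68,0.03,0,0,0,0],[-4.3,-0.68,0.02,0,0,0,0],[-4.3,-0.69,0.03,0,0,0,0],[0.57,0,-2.14,0.001,-0.137,0,0],[0.28,0,-2.2,0.001,-0.137,0,0],[0,0,-2.22,0.001,-0.137,0,0],[-0.33,0,-2.19,0,-0.138,0,0],[-0.63,0,-2.13,0.001,-0.137,0,0],[-0.91,0,-2.02,0,-0.138,0,0],[-1.18,0,-1.88,0.001,-0.137,0,0]]
  ]
}}

```text
time_s: 15.85
eef_pos: [0.5734, 0.0524, 0.2514]
ee_rot: [0.2, 34.7, -76.9]
wrist_force: [0.4, -0.2, -0.6]
grip_width: 0.0003
```

Request:
{"op": "arm_command", "data": {
  "motion": [
    [[0,0,0,0,0,0,0],[0,0,0,0,0,0,0]]
  ]
}}

```text
time_s: 16.1
eef_pos: [0.5742, 0.0512, 0.2516]
ee_rot: [0.2, 35.0, -76.9]
wrist_force: [1.2, 0.0, 0.2]
grip_width: 0.0009
```

```bash
python3 - <<'E'
from h import *
p,R,s=tcp()
print(s["time_s"],instand(p),s["wrist_force"],s["q"])
a=np.radians(35); R2=Rstand([0,-np.cos(a),-np.sin(a)],[1,0,0])
print((R.inv()*R2).as_rotvec())
w=read_camera("scene");save(w,"s13")
i=cv2.cvtColor(w["image"],cv2.COLOR_RGB2BGR)[170:280,210:300]
cv2.imwrite("pics/s13c.png",cv2.resize(i,None,fx=5.4,fy=5.4,interpolation=cv2.INTER_CUBIC))
w=read_camera("top");crop(w,"t13",250,125,80,85,7)
E
```

```text
16.1 [0.01137342 0.14900296 0.2516464 ] [1.21238914 0.03264829 0.17168942] [ 23.48134917   3.98180971 106.61104348 -53.837562    86.39396769
  22.8670796 ]
[-0.00225753  0.00021324 -0.00070747]
```

View pics/s13.png

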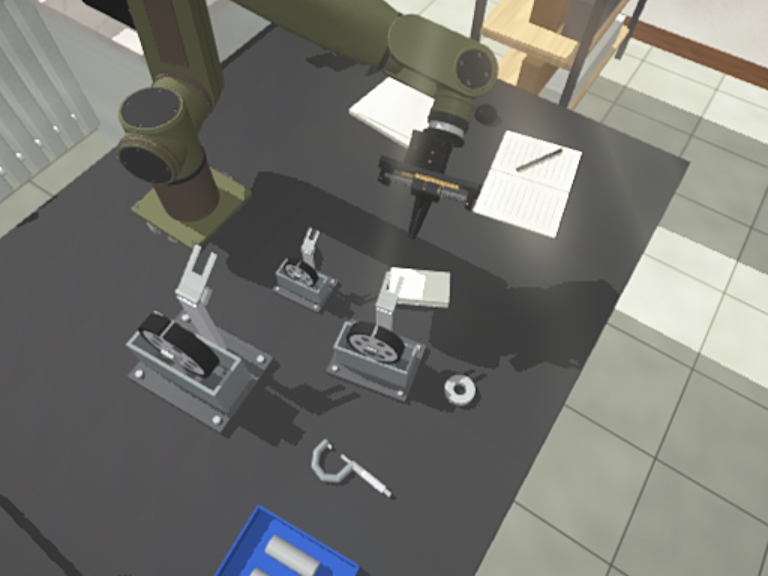

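View pics/s13c.png

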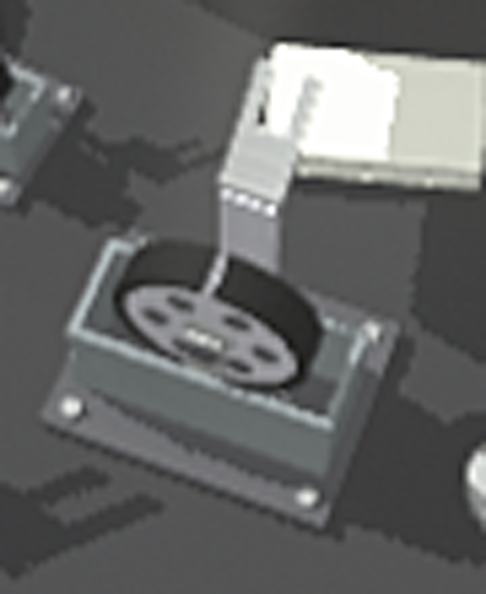

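View pics/t13.png

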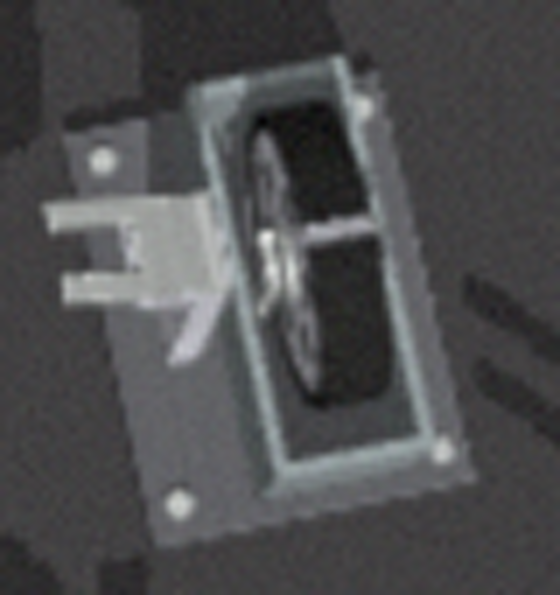

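```bash
python3 - <<'E'
from h import *
t=read_camera("top"); s=read_camera("scene")
for d in (-4,-2,0,2,4):
  P=tostand([[.049*np.sin(np.radians(d)),y,.1+.049*np.cos(np.radians(d))] for y in(.012,-.012)])
  print(d,np.round((proj(t,P)-[249.5,124.5])*7).ravel(),np.round((proj(s,P)-[209.5,169.5])*5.4).ravel())
im=t["image"].astype(int)[125:210,250:330]
g=im.min(2)
for r in range(27,40): print(r,g[r,42:56])
p,R,_=tcp()
p1,R1=rows(p,R,tostand([.011,.145,.162]),R,3)
p1,R1=rows(p1,R1,tostand([.011,.086,.162]),R,3)
E
```

```text
-4 [306. 243. 374. 228.] [224. 253. 207. 293.]
-2 [304. 238. 373. 223.] [228. 254. 210. 294.]
0 [303. 233. 371. 219.] [231. 255. 213. 295.]
2 [302. 228. 370. 214.] [234. 256. 217. 296.]
4 [301. 224. 369. 209.] [237. 257. 220. 297.]
27 [ 37  27  27  30  29  32  31  33  38  36  73 121 101  95]
28 [ 31  40  32  27  41  28  37  30  31  30  71 133 105  97]
29 [ 41  35  39  34  31  33  33  36  30  38  62 139 116 101]
30 [ 51  36  31  32  32  48  49  50  56  77  84 129 126 101]
31 [ 65  47  55  53  60 115 119 118 144 147 134 119 127 107]
32 [ 94 100 150 151 142 153 150 156 158 156 145 142 120  96]
33 [110 129 159 160 159 158 141 119 112  99  82  82 104 110]
34 [122 128 117 113  98  88  73  62  51  54  41  49  87 116]
35 [112  90  62  58  47  42  34  34  28  37  37  38  72 116]
36 [121  89  45  31  36  39  35  37  36  39  37  39  63 122]
37 [140 108  53  39  35  43  36  37  36  36  43  41  83 127]
38 [155 100  62  33  40  39  48  35  43  40  34  40  80 140]
39 [152  83  58  43  34  44  36  40  37  42  43  33  64 140]
rv [0. 0. 0.]
[[1.82, -0.03, -2.41, 0.0, 0.0, 0.0, 0], [1.82, -0.04, -2.41, 0.0, 0.0, 0.0, 0], [1.83, -0.03, -2.42, 0.0, 0.0, 0.0, 0]]
rv [0. 0. 0.]
[[1.61, 0.0, 1.13, 0.0, 0.0, 0.0, 0], [1.61, 0.01, 1.13, 0.0, 0.0, 0.0, 0], [1.61, 0.0, 1.12, 0.0, 0.0, 0.0, 0]]
```

```bash
python3 - <<'E'
from h import *
p,R,s=tcp(); w=read_camera("wrist"); save(w,"w14",1.5)
print(ext(w,p,R), wproj(w,p,R,[wheelpt(0),wheelpt(0,.049),wheelpt(np.radians(-2))]))
print(wproj(w,p,R,tostand([[-.015,.046,.158],[.015,.046,.158],[-.015,.052,.10],[.015,.052,.10]])))
E
```

```text
(np.float64(191.95209747221313), np.float64(294.4387003091992)) [[242.96145518 174.81656339]
 [242.98798258 169.37537721]
 [241.08828303 174.79614134]]
[[225.5874654  164.64106873]
 [257.98411313 164.46493375]
 [226.30779401 106.42179337]
 [257.50525482 106.24623776]]
```

View pics/w14.png

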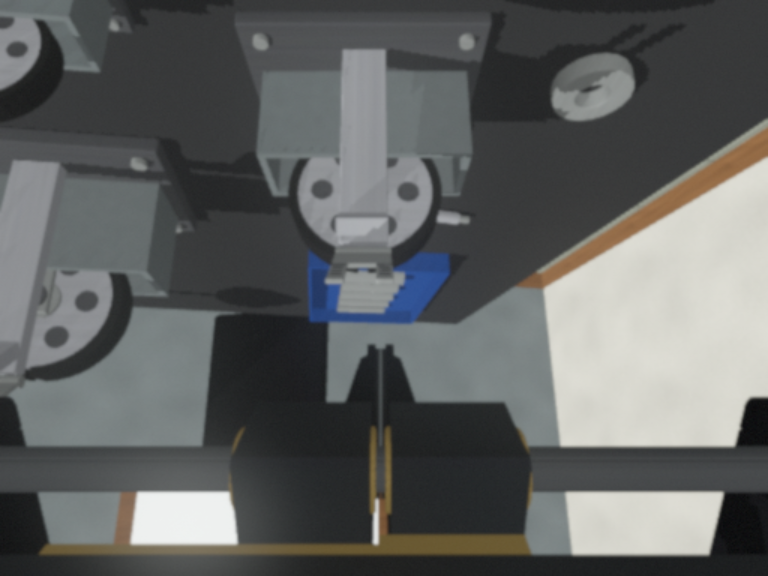

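```bash
python3 - <<'E'
from h import *
i=cv2.imread("pics/w14.png")[60:230,230:500]
cv2.imwrite("pics/w14c.png",cv2.resize(i,None,fx=2.9,fy=2.9,interpolation=cv2.INTER_CUBIC))
p,R,s=tcp(); w=read_camera("wrist")
g=w["image"].astype(float).mean(2)
for (c,r) in ((214.7,125.5),(272,126.5)):
    a=g[int(r)-9:int(r)+10,int(c)-9:int(c)+10]; 
    m=(a<(a.min()+a.max())/2).astype(np.uint8); n,l,st,ce=cv2.connectedComponentsWithStats(m)
    k=l[9,9]; wt=(l==k)*(a.max()-a); yy,xx=np.mgrid[:19,:19]
    print(k,st[k],(wt*xx).sum()/wt.sum()+int(c)-9,(wt*yy).sum()/wt.sum()+int(r)-9)
for r in (.03,.032,.034):
  for d in(-4,-2,0,2):
    q=wproj(w,p,R,[wheelpt(np.radians(d-90),r),wheelpt(np.radians(d+90),r)]); print(r,d,np.round(q.ravel(),2))
# trough corner check
print(wproj(w,p,R,tostand([[-.075,.03,.082],[.075,.03,.082]]))*1.5)
E
```

```text
1 [  3   4  14  13 147] 214.2904650293828 125.99232310880126
1 [  2   5  14  12 141] 271.65212356527366 127.48704063213106
0.03 -4 [215.46 125.6  271.15 128.78]
0.03 -2 [215.38 126.46 271.18 127.91]
0.03 0 [215.34 127.33 271.18 127.04]
0.03 2 [215.32 128.2  271.14 126.17]
0.032 -4 [213.61 125.49 273.01 128.89]
0.032 -2 [213.53 126.42 273.04 127.96]
0.032 0 [213.47 127.34 273.04 127.03]
0.032 2 [213.46 128.27 273.   126.11]
0.034 -4 [211.76 125.39 274.88 128.99]
0.034 -2 [211.67 126.37 274.91 128.01]
0.034 0 [211.61 127.35 274.9  127.02]
0.034 2 [211.6  128.34 274.86 126.04]
[[256.05557901 155.3370422 ]
 [472.40293981 154.19533528]]
```

View pics/w14c.png

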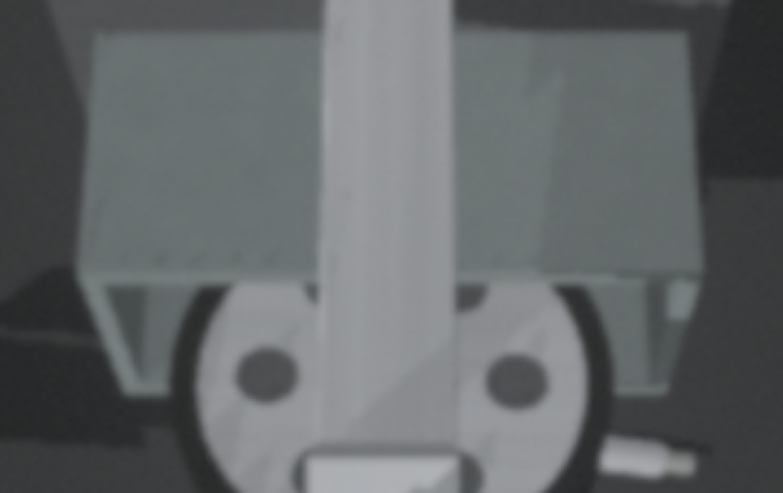

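Request:
{"op": "arm_command", "data": {
  "motion": [
    [[1.82,0,-2.41,0,0,0,0],[1.82,0,-2.41,0,0,0,0],[1.83,-0.05,-2.42,0,0,0,0],[0,0,0,0,0,0,0],[1.6,0,1.13,0,0,0,0],[1.6,0,1.13,0,0,0,0],[1.6,0,1.12,0,0,0,0],[0,0,0,0,0,0,0]]
  ]
}}

```text
time_s: 17.4
eef_pos: [0.5879, -0.0108, 0.1614]
ee_rot: [0.2, 34.9, -77.1]
wrist_force: [0.3, 0.1, -0.1]
grip_width: 0.0005
```

```bash
python3 - <<'E'
from h import *
p,R,s=tcp()
print(s["time_s"],instand(p),s["wrist_force"])
w=read_camera("scene");crop(w,"s15",210,150,90,110,5.4)
w=read_camera("wrist");save(w,"w15",1.5)
for a,n in (([.011,.074,.194],4),([.011,.052,.2],2),([.011,.034,.199],2)):
    p,R=rows(p,R,tostand(a),R,n)
E
```

```text
17.4 [0.0107239  0.08546062 0.16140415] [ 0.29030118  0.05001721 -0.13104371]
rv [0. 0. 0.]
[[-0.23, 0.01, 0.83, 0.0, 0.0, 0.0, 0], [-0.23, 0.01, 0.83, 0.0, 0.0, 0.0, 0], [-0.23, 0.01, 0.83, 0.0, 0.0, 0.0, 0], [-0.24, 0.01, 0.84, 0.0, 0.0, 0.0, 0]]
rv [0. 0. 0.]
[[0.73, 0.01, 0.88, 0.0, 0.0, 0.0, 0], [0.73, 0.0, 0.87, 0.0, 0.0, 0.0, 0]]
rv [0. 0. 0.]
[[0.77, 0.0, 0.47, 0.0, 0.0, 0.0, 0], [0.77, 0.01, 0.48, 0.0, 0.0, 0.0, 0]]
```

View pics/s15.png

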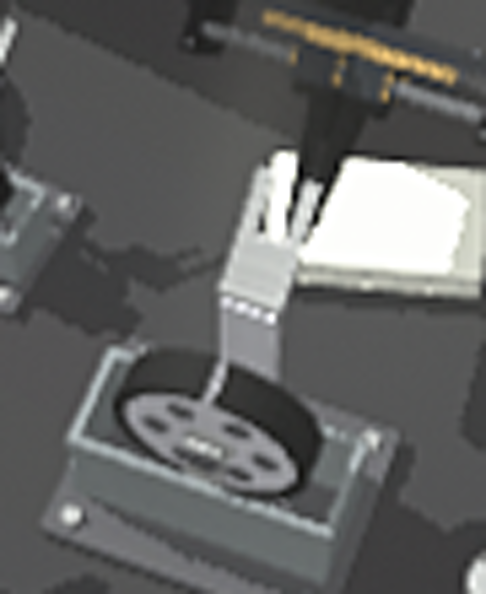

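View pics/w15.png

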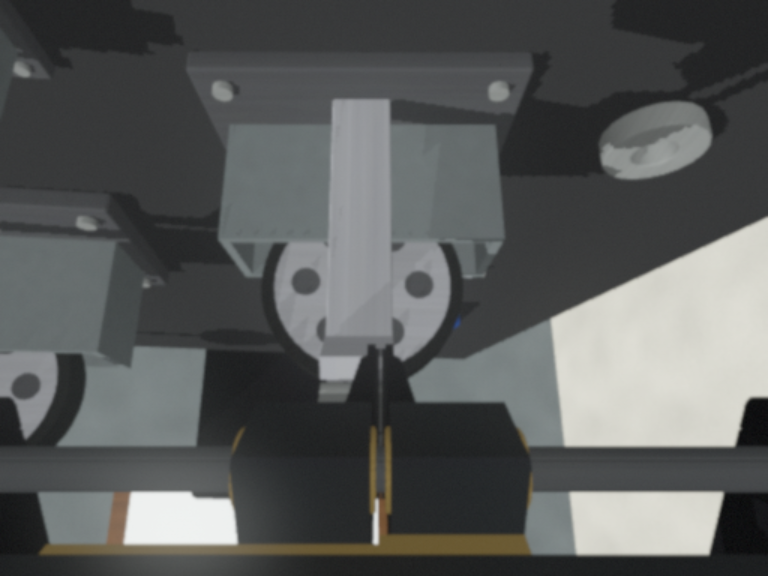

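Request:
{"op": "arm_command", "data": {
  "motion": [
    [[-0.23,0,0.83,0,0,0,0],[-0.23,0,0.83,0,0,0,0],[-0.23,0,0.83,0,0,0,0],[-0.24,0,0.84,0,0,0,0],[0,0,0,0,0,0,0]]
  ]
}}

```text
time_s: 18.12
eef_pos: [0.5909, -0.0201, 0.1947]
ee_rot: [0.3, 34.9, -76.9]
wrist_force: [0.2, -0.1, 0.3]
grip_width: 0.0003
```

```bash
python3 - <<'E'
from h import *
p,R,s=tcp()
print(s["time_s"],instand(p),s["wrist_force"])
w=read_camera("scene");crop(w,"s16",210,150,90,110,5.4)
E
```

```text
18.125 [0.01155217 0.07572138 0.19470138] [ 0.21962121 -0.14761273  0.3480268 ]
```

View pics/s16.png

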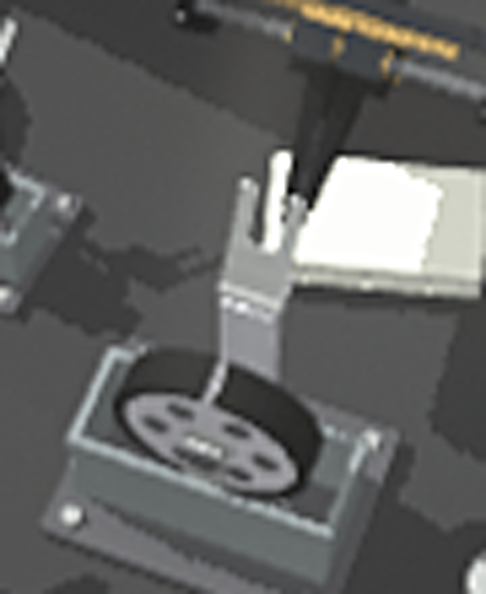

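Leaf is rising (prongs now at crop (245,185) and (297,200)). Continue over the top.

Request:
{"op": "arm_command", "data": {
  "motion": [
    [[0.5,-0.02,0.6,0,0,0,0],[0.5,-0.02,0.6,0,0,0,0],[0.5,0,0.55,0,0,0,0],[0.5,0,0.4,0,0,0,0],[0.5,0,0.35,0,0,0,0],[0.5,0,0.3,0,0,0,0],[0,0,0,0,0,0,0]]
  ]
}}

```text
time_s: 19.05
eef_pos: [0.599, -0.0602, 0.199]
ee_rot: [0.1, 34.9, -77.0]
wrist_force: [-0.5, -0.9, 0.1]
grip_width: 0.0005
```

```bash
python3 - <<'E'
from h import *
p,R,s=tcp()
print(s["time_s"],instand(p),s["wrist_force"])
w=read_camera("scene");crop(w,"s17",210,150,90,110,5.4)
E
```

```text
19.05 [0.01042249 0.03481845 0.19900718] [-0.50475207 -0.92496473  0.10059545]
```

View pics/s17.png

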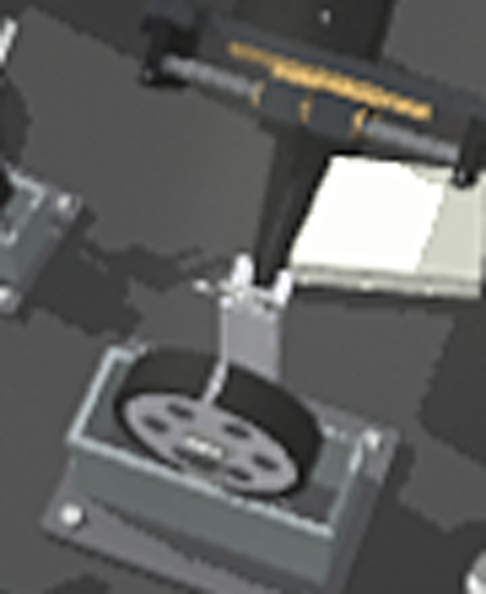

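Request:
{"op": "arm_command", "data": {
  "motion": [
    [[0,0,0,0,0,0,0],[0,0,0,0,0,0,0],[0,0,0,0,0,0,0],[0,0,0,0,0,0,0]]
  ]
}}

```text
time_s: 19.6
eef_pos: [0.5991, -0.0597, 0.1991]
ee_rot: [0.1, 34.9, -76.9]
wrist_force: [0.3, -0.0, 0.3]
grip_width: 0.0005
```

```bash
python3 - <<'E'
from h import *
p,R,s=tcp()
print(s["time_s"],instand(p),s["wrist_force"])
w=read_camera("scene");crop(w,"s18",210,150,90,110,5.4)
E
```

```text
19.6 [0.01064243 0.03533892 0.19913157] [ 0.2661709  -0.02488229  0.32557689]
```

View pics/s18.png

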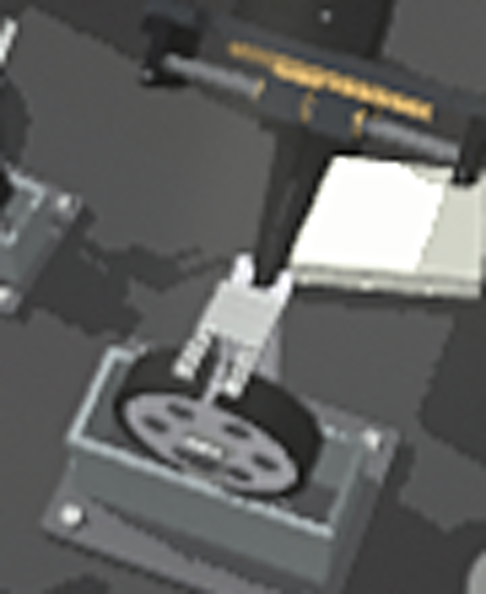

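Request:
{"op": "arm_command", "data": {
  "motion": [
    [[-2,0,0.5,0,0,0,0],[-5,0,1,0,0,0,0],[-5,0,1,0,0,0,0],[-3,0,0,0,0,0,0],[0,0,0,0,0,0,0],[0,0,0,0,0,0,0]]
  ]
}}

```text
time_s: 20.4
eef_pos: [0.5742, 0.0461, 0.3052]
ee_rot: [0.1, 34.9, -76.9]
wrist_force: [0.0, -0.0, 0.4]
grip_width: 0.0003
```

```bash
python3 - <<'E'
from h import *
p,R,s=tcp()
print(s["time_s"],instand(p),s["wrist_force"])
a=read_camera("scene");b=read_camera("top")
A=cv2.resize(cv2.cvtColor(a["image"],4)[190:260,210:300],None,fx=5.5,fy=5.5,interpolation=2)
B=cv2.resize(cv2.cvtColor(b["image"],4)[130:200,250:320],None,fx=4,fy=5.5,interpolation=2)
cv2.imwrite("pics/f.png",np.hstack([A,B]))
save(a,"f2")
E
```

```text
20.4 [0.01014969 0.14399216 0.30519796] [ 0.04414636 -0.04058637  0.38777717]
```

View pics/f.png

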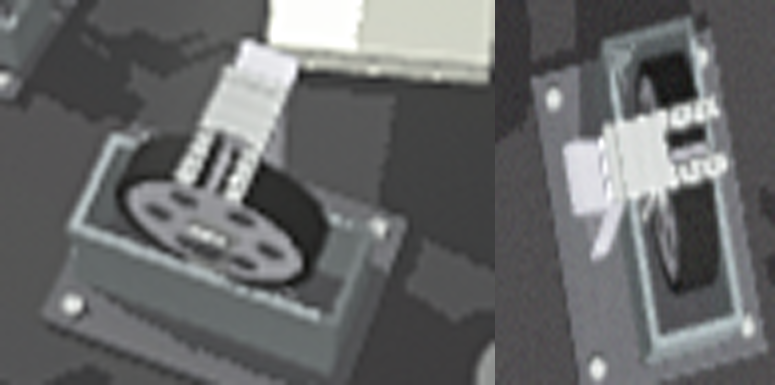

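View pics/f2.png

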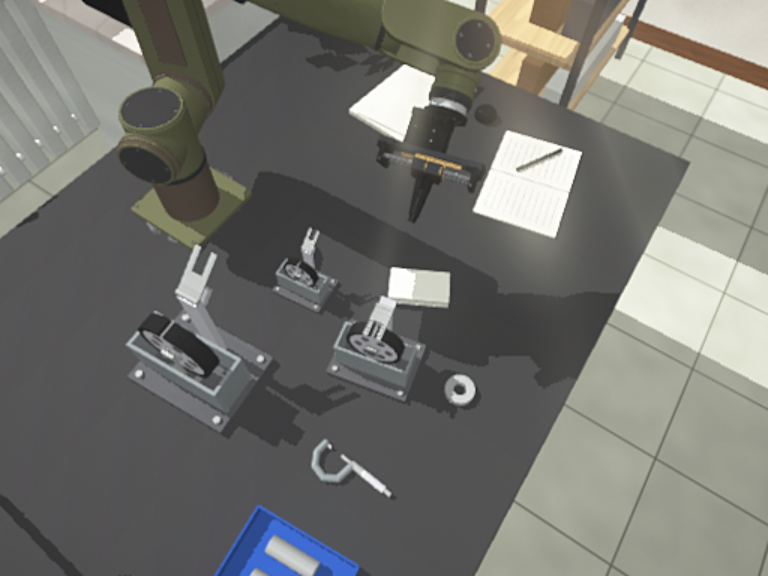

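The leaf lies flipped with its graduated face up. The notch shows centred in the fork slot, the bystanders look unmoved and the arm is clear.

```bash
python3 -c "
from bench import *
print(close_job())"
```

```text
the job is handed in; nothing more can be done
None
```

I turned the wheel until its notch stood still at the top, then flipped the forked leaf over with the fingertip, and handed the job in at about 20.4 s. The vertical force readings while pressing stayed at about 4–5 N. By the TCP height, the axle sank roughly 4–6 mm, short of the 14 mm stop.

- **Notch position:** my wrist-camera measurements put the notch about 1° short of the very top. The other views disagreed slightly, reading 1–3° short, with the top camera highest at 2–3°. I accepted that without a further correction stroke.
- **Leaf and bystanders:** after the flip, both the scene and top pictures show the leaf level across the wheel with its graduated face up and the notch in the fork's slot. The final scene picture shows the micrometer, case and ring where they were. The arm was clear, with wrist force near zero.

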